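# Load the device disinfection cabinet and start it

## Robot

A 7-joint arm with a two-finger parallel gripper is mounted at the origin on the work surface. World frame = base frame: x ahead of the robot, y to its left, z up, the work surface at z = 0. Lengths are in m, angles in degrees, forces in N, time in s.
With the tool pointing down it reaches from about 0.4 to 0.85 m from the base axis. Payload 4.4 kg.
Tool frame: the origin (TCP) lies between the finger pads; the fingertips stand 14 mm ahead of it and the grasp point (between the pads) lies 5 mm behind it; z points along the fingers, y is the direction in which the jaws open and shut (so a half turn about z gives the same grasp; the last joint's range is limited). The gripper opens to 94 mm and grips with 3 to 60 N. Pads are 16 mm wide; open, the fingers measure 119 mm over their backs; the gripper's body (75 mm by 177 mm) begins 78 mm behind the grasp point.
Start: joints at [62.12, 36.005, 2.206, 86.941, -1.547, 57.084, -1.146], TCP at [0.266, -0.593, 0.219] pointing down, gripper open.
Joint ranges: [-175.42, 175.42], [-21.48, 121.26], [-71.46, 75.88], [10.55, 141.38], [-63.04, 243.04], [13.31, 113.54], [-168.57, 168.57]. Speed limits (degrees/s): [147.25, 147.25, 180, 180, 180, 180, 180].

## Interface

Orientations are given as [roll, pitch, yaw] about the fixed x, y, z axes, in that order (R = Rz(yaw) Ry(pitch) Rx(roll)).
In Python, from bench import reach, move_linear, set_joints, move_gripper, hold, inverse_kinematics, camera, IKError, hand_in, read_t, read_joint_positions, read_qd, read_joint_torque, read_eef_pos, read_eef_rot, read_ft_force, read_wrist_torque, read_finger_gap gives the robot as it stands. Calls block until the motion is done:
- reach(position, orientation): joint-space move of the TCP to a pose.
- move_linear(position, vel=0.15, orientation=None): straight line of the TCP; orientation=None keeps the orientation; vel is the mean speed in m/s.
- set_joints(angles): joint-space move.
- move_gripper(opening): finger opening in m; the grip force is fixed at half the most; returns when the fingers have stopped.
- hold(seconds).
- inverse_kinematics(position, orientation): joint angles nearest the present ones, or None.
- camera(name): name is "side" or "top"; returns a dict with "image" (384x512x3 uint8, blue, green, red), "vfov" (degrees; the focal length in pixels is half the picture's height over the tangent of half this angle, whatever the lens; pixels are square), "cx", "cy" (the principal point, pixels), "rvec" (rotation vector, rad) and "tvec" (3), from world to camera coordinates, as OpenCV has them. Camera axes: x right, y down, z forward; pixel columns grow to the right and rows downward; lengths in m; the calibration is good to about 2 mm. A picture is of the moment at which its call begins. There is no depth.
A pose or a line that the arm cannot do raises IKError and nothing moves.
- hand_in(): hands the job in, once; it reports no verdict.
Readings, each from a call of its own:
- read_t(): time.
- read_joint_positions(): joint angles.
- read_qd(): joint speeds.
- read_joint_torque(): joint torques, N m.
- read_eef_pos(): TCP position.
- read_eef_rot(): TCP orientation.
- read_ft_force(): force on the tool from outside, world axes, zero at the start.
- read_wrist_torque(): the same for the moment, N m.
- read_finger_gap(): finger opening in m.
Only numpy, scipy, OpenCV 4.12 (cv2) and the standard library are available. Lean on these libraries where they do the work, as an engineer would, in place of code of your own. Each camera call takes 0.05 s, during which the arm holds its last target. There are 200 camera calls.

## Task

Lay the cordless handset flat, keypad up, in the empty lane of the steel tray beside the phone, then slide the loaded tray off the landing shelf into the disinfection cabinet until it is fully home against the back. Then swing the amber visor all the way down shut and press the start button on the roof. Set the handset down rather than dropping it, keep both devices flat in their lanes, and leave everything else on the desk where it is.

Things in the scene. Friction and masses are not known exactly. Their poses are not given: they have to be found in the camera images.
- handset: Cordless telephone handset, black plastic with grey keys and a small green display, 150 long (its x) x 46 wide (y) x 26 mm high (z), 0.14 kg, lying on the desk keypad up. Origin: centre of its underside. A black glasses case of similar size (thicker, rounded, no keys) also lies there; either may be in either place.
- tray: Loose stainless tray, 176 long (x) x 190 mm wide (y), 0.35 kg, on the landing shelf; +x end goes in first. Origin: centre of underside. Floor 3 mm thick; side and inner (+x) walls 12 mm high, 3 thick; outer (-x) end a plain upright plate 26 mm high, 4 thick. A rib (10 mm high, 4 wide) along x parts two lanes, each 90 x 169 mm: phone in the +y lane, -y lane empty. Heights from underside.
- tray_lane (a point): Centre of the empty lane, on the tray's floor (3 mm over the tray's underside), 46.5 mm to the -y side of the tray's middle. Axes as the tray. The handset lies lengthwise along x here.
- tray_end (a point): Middle of the top edge of the tray's outer end plate, on its outer face: where to push. 88 mm to -x of the tray's origin, 26 mm over its underside. Axes as the tray.
- phone: Black phone, 146 (x) x 70 (y) x 9 mm (z), 0.18 kg, lying lengthwise in the tray's +y lane from the start. Origin: centre of its underside. It rides along and stays there.
- cabinet: White desktop disinfection cabinet, fixed, 284 mm wide. Origin: on the desk under the middle of its mouth; x points into the chamber, y along the mouth. Steel floor plate, top 14 mm over the desk, from x = -220 (landing shelf) to the back at +180 mm. White sloping cheeks at y = +-122 to +-140 mm from x = -30 mm on. Roof from x = +75 mm, underside 88, top 110 mm over the desk; open above before that.
- tray_home (a point): Where the tray's origin comes when the tray is fully home against the back wall: in the cabinet's frame x = +92, y = 0, z = 14 mm, axes parallel; its outer end plate is then at x = +4 mm. Two guide rails 20 mm high leave a slot 197 mm wide from x = +10 mm inwards, with flared lead-ins from x = -35 mm (there 230 mm apart).
- visor (a joint): Hinge angle of the amber visor (rad): 0 = shut, grows as it swings up and back; starts 2.4 to 2.75 (upright or leaning back over the roof), upper stop 2.85. Stiff hinge: stays at any angle, 2 to 4 N at its edge moves it. Shut, it slopes from the hinge down and outwards, 0.71 rad below level, to the shelf before the mouth.
- visor_hinge (a point): Middle of the visor's hinge line, on the front edge of the roof, 75 mm to +x of the cabinet's origin and 110 mm over the desk. Axes as the cabinet; the hinge line runs along y.
- visor_edge (a point): Middle of the visor's grey free-edge bar (16 x 286 x 12 mm), on its outer face, 131 mm from the hinge line; the visor is a 5 mm sheet. The outer face looks up and outwards when shut, back over the roof when open: push on it, over the top, then down and inwards in an arc about the hinge, to shut.
- start (a joint): Travel of the start button (m): 0 = out, 0.006 = fully pressed; spring return, fully down takes 5 N. It counts as pressed beyond 0.004.
- start_top (a point): Centre of the top of the start button: round steel, 32 mm across, in a grey housing on the cabinet's roof near its rear -y corner; pressed straight down.
- glasses_case: Black rounded glasses case, 160 x 62 x 40 mm, loose on the desk. Origin: centre of underside. Not to be moved.
- calculator: Grey desk calculator, 150 x 90 x 18 mm. Origin: centre of underside. Not to be moved.
- stapler: Black stapler, 135 x 36 x 62 mm. Origin: centre of underside. Not to be moved.
- tumbler: Clear drinking tumbler with white lid and pink spout, 90 mm across, 187 mm high. Origin: centre of underside. Not to be moved.
- tape_dispenser: Grey tape dispenser, 145 x 55 x 74 mm. Origin: centre of underside. Not to be moved.
- mouse: Black computer mouse, 105 x 62 x 34 mm. Origin: centre of underside. Not to be moved.
- pen_cup: Dark steel pen cup with pens, 80 mm across, 145 mm high. Origin: centre of underside. Not to be moved.
Not all that is in view belongs to the job. There is more than one size of the phone; the one meant has the size given above.

How it is judged:
By the outcome, as a careful person would: the job done as asked, in the order asked, and still so for the second after the job is handed in, with the robot touching nothing.
It also fails if it takes over 72 s, if anything falls off the work surface, if the arm or the gripper's body presses on something with over 40 N, if the wrist force passes 120 N, or if a joint passes its speed limit or range.

## Working session

There is one attempt and no reset: what is moved stays moved. The work goes in short steps, each a Python script; the robot and the scene stay as the last script left them, time stands still between calls to the robot, and variables do not carry over. Pictures are saved under pics/ and viewed, about 8 in all and at most 12, crops included, and the job is handed in when it is done.

```bash
mkdir -p pics; cat > h.py <<'E'
import numpy as np, cv2
from bench import *
def cam(name):
    c=camera(name); im=c["image"]; f=im.shape[0]/2/np.tan(np.radians(c["vfov"])/2)
    K=np.array([[f,0,c["cx"]],[0,f,c["cy"]],[0,0,1.]]); R=cv2.Rodrigues(np.array(c["rvec"],float))[0]; t=np.array(c["tvec"],float).ravel()
    return im,K,R,t
def ray(c,px,z):
    im,K,R,t=c; px=np.atleast_2d(np.array(px,float)); d=(R.T@np.linalg.inv(K)@np.c_[px,np.ones(len(px))].T).T
    o=-R.T@t; return o+d*((z-o[2])/d[:,2])[:,None]
def proj(c,P):
    im,K,R,t=c; q=(K@(R@np.atleast_2d(P).T+t[:,None])).T; return q[:,:2]/q[:,2:]
E
python3 - <<'E'
from h import *
for n in("top","side"):
    c=cam(n); cv2.imwrite(f"pics/{n}0.png",c[0]); print(n,c[1][0,0],-c[2].T@c[3],c[2][2])
    cv2.imwrite(f"pics/{n}0b.png",cv2.resize(c[0],(800,600),interpolation=cv2.INTER_CUBIC))
E
```

```text
top 439.5711105923511 [ 0.37461552 -0.00705934  1.59978573] [ 0.12848643 -0.01503854 -0.99159724]
side 484.7315407742477 [-0.13767732  0.89432878  1.24910833] [ 0.42889738 -0.55913218 -0.70951973]
```

View pics/top0b.png

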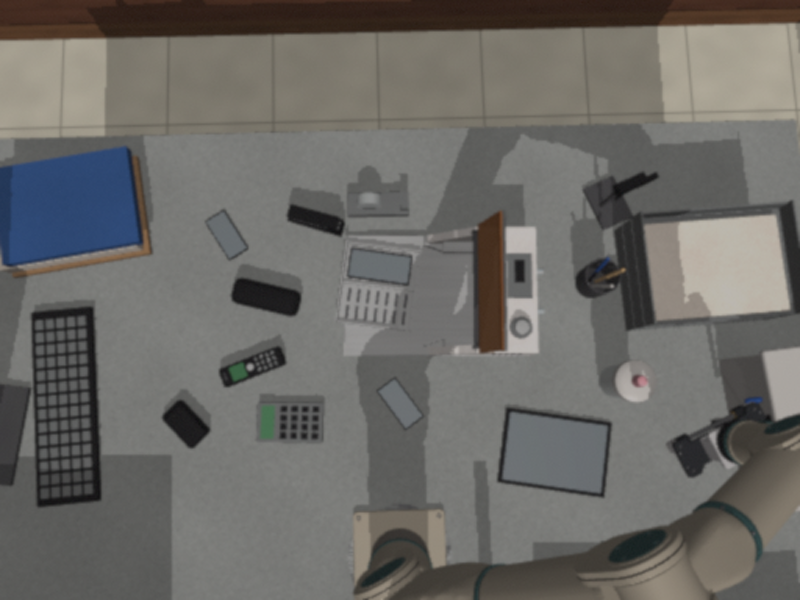

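View pics/side0b.png

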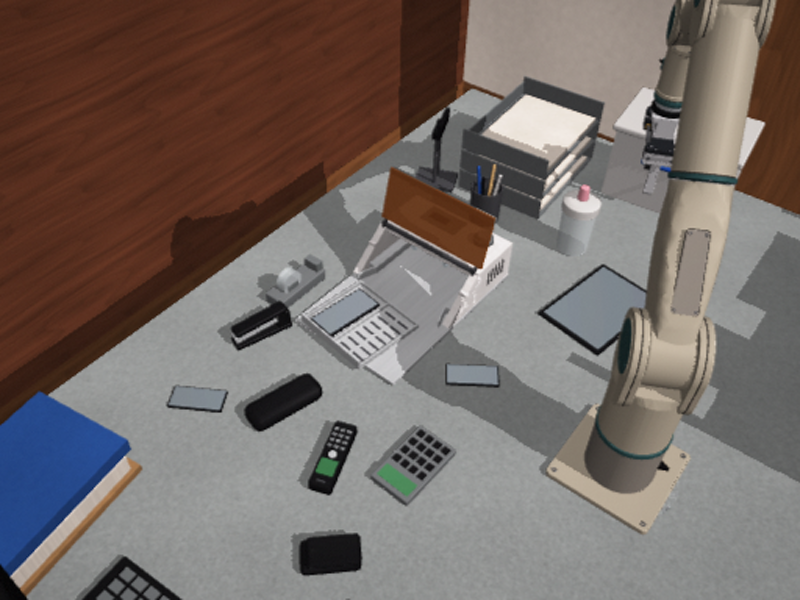

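The top view shows the handset at (252,366) with its keys and green display. The glasses case is at (266,296), and the tray at about (380,285) has the phone in its upper lane. The visor stands up at x≈490, and the start button is at (521,326). The cabinet's x axis points right in the image, which is −y in the world. Next I measure.

```bash
python3 - <<'E'
from h import *
c=cam("top"); im=c[0]; hsv=cv2.cvtColor(im,cv2.COLOR_BGR2HSV); g=hsv[...,2]
def rect(mask,box,z,name):
    m=np.zeros_like(mask); x0,y0,x1,y1=box; m[y0:y1,x0:x1]=mask[y0:y1,x0:x1]
    cs,_=cv2.findContours(m.astype(np.uint8)*255,cv2.RETR_EXTERNAL,cv2.CHAIN_APPROX_NONE)
    k=max(cs,key=cv2.contourArea)
    P=ray(c,k.reshape(-1,2),z)[:,:2]; r=cv2.minAreaRect((P*1000).astype(np.float32)); print(name,r, cv2.boundingRect(k))
    return r
hm=cv2.morphologyEx(((g<60)|((hsv[...,1]>90)&(hsv[...,0]>40)&(hsv[...,0]<90))).astype(np.uint8),cv2.MORPH_CLOSE,np.ones((5,5)))
rect(hm,(135,215,190,252),.02,"handset")
rect(g>185,(315,135,350,235),.110,"roof")
b,gg,r=[im[...,i].astype(int) for i in range(3)]
cv2.imwrite("pics/top1.png",cv2.resize(im[135:240,205:355],None,fx=5.3,fy=5.3,interpolation=cv2.INTER_CUBIC))
s=cam("side"); cv2.imwrite("pics/side1.png",cv2.resize(s[0][100:250,180:330],None,fx=4,fy=4,interpolation=cv2.INTER_CUBIC))
E
```

```text
handset ((436.07281494140625, 324.3667297363281), (43.99591064453125, 148.27597045898438), 19.951642990112305) (141, 222, 42, 25)
roof ((506.0477294921875, -281.8478088378906), (54.90003967285156, 114.04678344726562), 87.22419738769531) (326, 191, 17, 34)
```

View pics/top1.png

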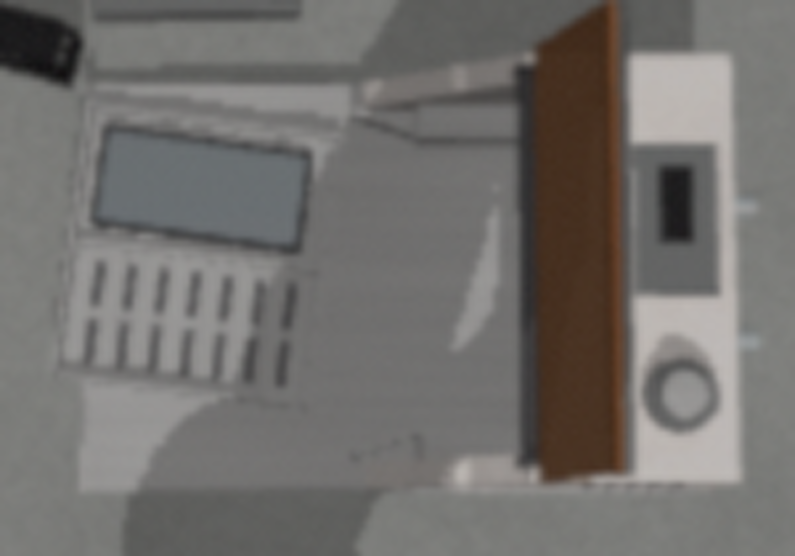

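View pics/side1.png

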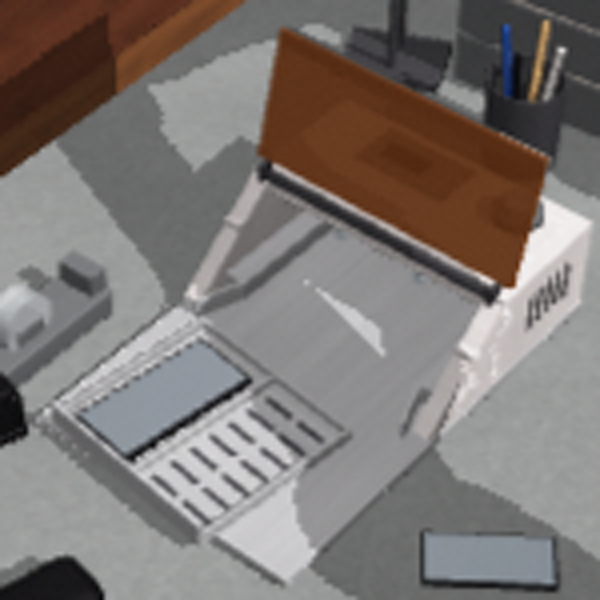

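The crop shows the tray yawed about 7° against the cabinet and displaced toward +y (the image top). The empty lane has a 2x7 slot pattern centred at about (190,323), and the roof's rear corners are at (733,53) and (741,480). I'll compute poses from these pixels and cross-check them in the side view.

```bash
cat > loc.py <<'E'
from h import *
def slots(c,box=(215,182,265,212)):
    g=cv2.cvtColor(c[0],cv2.COLOR_BGR2GRAY).astype(np.float32)
    bh=cv2.morphologyEx(g,cv2.MORPH_BLACKHAT,cv2.getStructuringElement(cv2.MORPH_RECT,(5,1)))
    x0,y0,x1,y1=box; m=np.zeros(g.shape,np.uint8); m[y0:y1,x0:x1]=(bh[y0:y1,x0:x1]>22)*255
    n,l,s,ce=cv2.connectedComponentsWithStats(m); k=s[1:,4]>=8
    return ce[1:][k],s[1:][k]
E
python3 - <<'E'
from loc import *
c=cam("top")
ce,s=slots(c); P=ray(c,ce,.017)[:,:2]
print(np.c_[ce.round(1),s[:,2:],(P*1000).round(1)])
q=lambda u,v:(205+(u+.5)/5.3-.5,135+(v+.5)/5.3-.5)
def w(n,u,v,z): print(n,(ray(c,q(u,v),z)[0,:2]*1000).round(1))
w("roof rear +y",733,53,.110);w("roof rear -y",741,480,.110);w("roof front? -y",632,480,.11);w("roof front +y",627,53,.110)
w("shelf corner -y",79,493,.014);w("shelf edge -y right",340,488,.014); w("shelf left edge",82,400,.014)
w("hinge bar +y",517,68,.11);w("hinge bar -y",525,465,.11)
w("tray BL top",62,366,.040);w("tray TL top",93,95,.040);w("tray BR top",304,403,.026);w("tray TR",345,127,.026)
for p in [(107,125),(312,152),(298,250),(93,222)]: w("phone",*p,.026)
w("button",684,394,.125)
s=cam("side"); r=lambda u,v:(180+(u+.5)/4-.5,100+(v+.5)/4-.5)
def ws(n,u,v,z): print("side",n,(ray(s,r(u,v),z)[0,:2]*1000).round(1))
ws("tray BR",350,433,.026);ws("tray BL",207,537,.040);ws("shelf corner -y",287,586,.014);ws("hinge +y",262,170,.11);ws("hinge -y",494,294,.11);ws("roof -y rear",592,232,.11)
for p in [(203,337),(252,381),(129,459),(76,415)]: ws("phone",*p,.026)
ws("visor top edge +y? at z.235",283,30,.235);ws("z.235",547,157,.235)
w("visor edge +y",611,2,.235);w("visor edge -y",628,470,.235)
E
```

```text
[[223.1 188.    3.    9.   18.  596.2 101.1]
 [228.9 189.1   3.    9.   16.  591.7  79.8]
 [235.1 189.2   3.    9.   16.  590.7  57.6]
 [241.2 190.    3.    9.   18.  587.1  35.6]
 [247.1 191.1   3.    9.   19.  582.6  14.1]
 [259.1 192.4   3.    8.   14.  576.7 -29.4]
 [221.5 199.    2.    9.   16.  556.2 107.5]
 [227.5 199.7   2.    8.   15.  552.9  85.7]
 [233.5 200.2   2.    9.   15.  550.6  64. ]
 [239.6 201.    3.    9.   16.  547.1  42.1]
 [245.7 201.8   3.    9.   17.  543.7  20.2]
 [251.7 203.2   2.    8.   12.  538.   -1.3]
 [257.6 204.1   2.    8.   13.  534.1 -22.7]]
roof rear +y [ 724.  -323.8]
roof rear -y [ 444.7 -314. ]
roof front? -y [ 446.7 -244.1]
roof front +y [ 725.8 -254.2]
shelf corner -y [453.2 116.7]
shelf edge -y right [451.6 -60.5]
shelf left edge [516.4 113.6]
hinge bar +y [ 717.7 -181.7]
hinge bar -y [ 458.2 -176.1]
tray BL top [537.4 124.6]
tray TL top [722.6 100.5]
tray BR top [509.1 -37.5]
tray TR [698.7 -71.3]
phone [704.4  92.2]
phone [681.8 -48.1]
phone [614.  -36.5]
phone [637.2 103. ]
button [ 499.6 -277.5]
side tray BR [503.6 -34.9]
side tray BL [519.  138.6]
side shelf corner -y [450.1 121.9]
side hinge +y [ 718.1 -184.7]
side hinge -y [ 458.9 -177.8]
side roof -y rear [ 435. -299.]
side phone [677.3 -47.4]
side phone [608.3 -31.5]
side phone [632.7 104.8]
side phone [702.2  94.6]
side visor top edge +y? at z.235 [ 729.9 -230. ]
side z.235 [ 450.4 -225. ]
visor edge +y [ 728.  -225.3]
visor edge -y [ 446.6 -222.2]
```

```bash
python3 - <<'E'
from h import *
print(read_eef_rot(),read_t(),read_finger_gap())
x,y=.436,.324
for yw in(110,-70): print(yw,inverse_kinematics([x,y,.15],[180,0,yw]),inverse_kinematics([.567,.039,.15],[180,0,yw-28.7]))
for yw in(-91.3,88.7,-1.3,178.7): print(yw,inverse_kinematics([.589,-.11,.05],[180,0,yw]))
E
```

```text
[-1.79964051e+02 -2.66121003e-03  2.41098503e+01] 0.3 0.09395101499020016
110 [-16.29056702  36.51065881 -35.87422257 107.53218974  29.30483962
  45.4255058  -47.95944153] [  3.07355368  34.89570417 -15.13513323 104.00782727  12.71245847
  42.74768282 -27.54089933]
-70 [ -3.1971147   45.50317018 -60.78539003 107.18804938  47.68963113
  57.33617591 114.72443023] [ -28.31596834   38.65675652   34.5790224   104.93828101  -29.68417245
   45.71538464 -167.02024774]
-91.3 [ -10.28427233   48.72470349   30.31864842  103.35627151  -37.6381368
   38.40843147 -139.34503749]
88.7 [ 15.30304993  45.05661804 -11.91871972 102.57083103  15.18071927
  33.93297487  -7.16458421]
-1.3 [  3.17407123  44.97721692   7.61024357 102.94824701  -9.97160488
  32.72335415 -74.31294148]
178.7 [ 27.28503393  48.2672687  -31.95921827 102.20068987  37.39095875
  40.57800835  63.29691112]
```

```bash
python3 - <<'E'
from h import *
o=[180,0,110]
move_linear([.266,-.593,.36],.25)
reach([.42,-.1,.38],[180,0,60])
reach([.436,.324,.15],o)
f0=np.array(read_ft_force())
move_linear([.436,.324,.018],.12); print(read_eef_pos(),np.array(read_ft_force())-f0)
move_gripper(.03); print("gap",read_finger_gap(),read_t())
move_linear([.436,.324,.17],.15); print("gap",read_finger_gap(),np.array(read_ft_force())-f0)
reach([.5675,.039,.17],[180,0,81.3]); print(read_t(),read_finger_gap(),read_eef_pos())
c=cam("top");s=cam("side")
a=cv2.resize(c[0][130:250,190:340],(600,480),interpolation=cv2.INTER_CUBIC); b=cv2.resize(s[0][100:250,180:330],(480,480)); 
cv2.imwrite("pics/lift.png",cv2.resize(np.hstack([a,b]),None,fx=.74,fy=.74))
E
```

```text
[0.43639701 0.32440002 0.01863155] [-1.40845647  0.61574352  1.25880363]
gap 0.04568274463295286 6.6917
gap 0.04553483909804595 [-0.81377093 -0.24251456 -0.55916674]
9.0583 0.0455266903209093 [0.56712662 0.04136562 0.17004437]
```

View pics/lift.png

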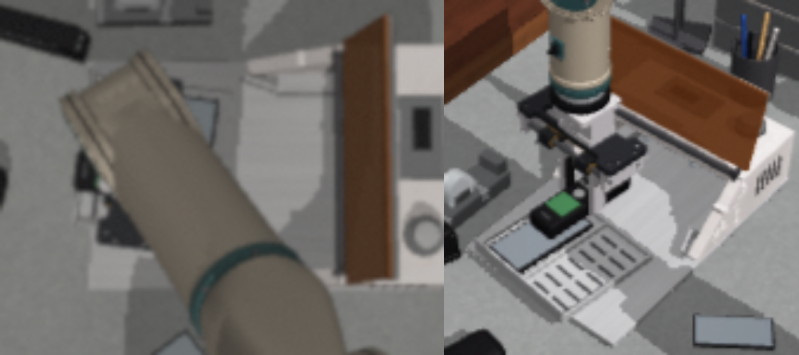

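The side view shows the handset held level, keypad up, with its display toward −x of the tray, over the empty lane. Now I lower it.

```bash
python3 - <<'E'
from h import *
x,y=.5675,.039
hold(.2); f0=np.array(read_ft_force())
move_linear([x,y,.045],.12); z=.038; move_linear([x,y,z],.04)
while z>.032:
    d=np.array(read_ft_force())-f0
    if d[2]>3: break
    z-=.001; move_linear([x,y,z],.02)
print(z,read_eef_pos(),d,read_t())
move_gripper(.055); hold(.1); print(read_finger_gap())
move_linear([x,y,.16],.12)
reach([.56,.22,.25],[180,0,81.3]); print(read_t())
c=cam("top");s=cam("side")
a=cv2.resize(c[0][135:240,205:335],(600,485),interpolation=cv2.INTER_CUBIC); b=cv2.resize(s[0][130:250,180:300],(485,485),interpolation=cv2.INTER_CUBIC)
cv2.imwrite("pics/placed.png",cv2.resize(np.hstack([a,b]),None,fx=.73,fy=.73))
E
```

```text
0.033999999999999996 [0.5675687  0.039032   0.03498045] [-1.64809862 -0.97551103  9.32028377] 11.875
0.05523534280101003
14.3917
```

View pics/placed.png

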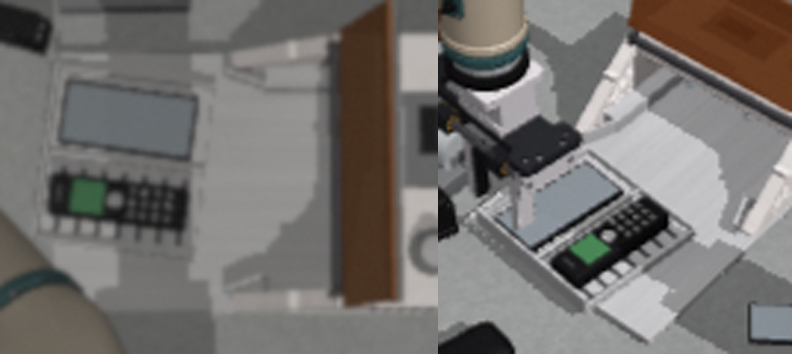

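The handset lies flat between the rib and the wall, with the tray otherwise unchanged. Next I grip the outer end plate in the middle (over the rib), square the tray to the cabinet, then look again.

```bash
python3 - <<'E'
from h import *
p=np.array([.632,.1134])
q=[180,0,-8.7]
move_gripper(.038)
reach([*p,.13],q); hold(.1); f0=np.array(read_ft_force())
move_linear([*p,.07],.1); move_linear([*p,.043],.05); print("touch",np.array(read_ft_force())-f0)
move_gripper(0.0); print("gap",read_finger_gap(),read_eef_pos(),np.array(read_ft_force())-f0)
ux=np.array([-.0227,-.9997]);uy=np.array([.9997,-.0227]);O=np.array([.589,-.1065])
t=O-.226*ux+.004*uy; print(t)
move_linear([*t,.043],.03,[180,0,-1.3]); print("gap",read_finger_gap(),np.array(read_ft_force())-f0,read_t())
c=cam("top");s=cam("side")
a=cv2.resize(c[0][135:240,205:335],(600,485),interpolation=cv2.INTER_CUBIC); b=cv2.resize(s[0][130:250,180:300],(485,485),interpolation=cv2.INTER_CUBIC)
cv2.imwrite("pics/grip.png",cv2.resize(np.hstack([a,b]),None,fx=.73,fy=.73))
E
```

```text
touch [-0.05862682 -1.6346426   0.71344756]
gap 0.0036562880729454177 [0.63232606 0.11434623 0.0431802 ] [ 0.15538273  1.04738141 -0.1010953 ]
[0.598129  0.1193414]
gap 0.00368527260080214 [ 1.95233879 -2.74351193  3.31185384] 19.5167
```

View pics/grip.png

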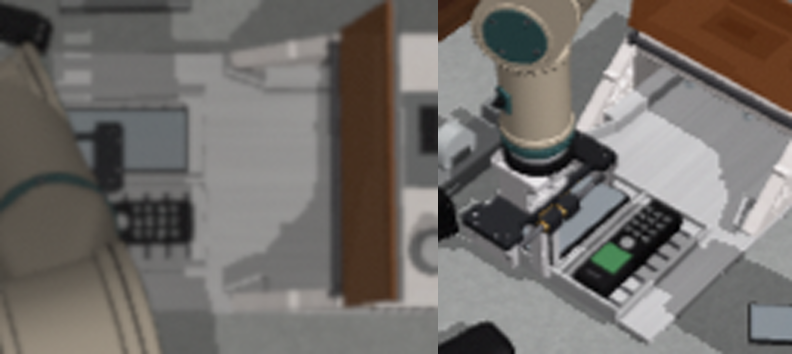

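The tray is now square, and its edges (rows ≈93 and 268) line up with the guide slot (rows ≈88 and 272). I slide it in while gripped and watch the forces.

```bash
python3 - <<'E'
from h import *
ux=np.array([-.0227,-.9997]);uy=np.array([.9997,-.0227]);O=np.array([.589,-.1065])
f0=np.array(read_ft_force())
for xc in np.r_[-.20:-.10:.02,-.10:-.041:.012,-.042]:
    t=O+xc*ux+.004*uy; move_linear([*t,.043],.06)
    d=np.array(read_ft_force())-f0; print(round(xc,3),d.round(1),round(read_finger_gap(),4))
    if np.linalg.norm(d[:2])>20: print("STOP"); break
print(read_t(),read_eef_pos())
c=cam("top");s=cam("side")
a=cv2.resize(c[0][135:240,205:335],(600,485),interpolation=cv2.INTER_CUBIC); b=cv2.resize(s[0][110:230,190:310],(485,485),interpolation=cv2.INTER_CUBIC)
cv2.imwrite("pics/slide.png",cv2.resize(np.hstack([a,b]),None,fx=.73,fy=.73))
E
```

```text
-0.2 [-2.3  4.   2.4] 0.0037
-0.18 [-2.2  3.3  1.3] 0.0037
-0.16 [ 1.3  5.6 -1.4] 0.0037
-0.14 [12.4 23.3 -4.8] 0.0041
STOP
21.65 [0.6066142  0.04746556 0.04564737]
```

View pics/slide.png

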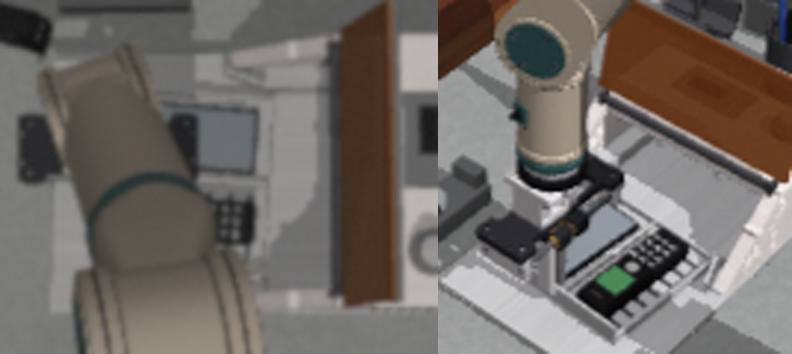

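Something jammed, with about 26 N of contact. The tray is yawed about 4° at the mouth (phone edge from (165,103) to (258,110)). I back off, re-square and measure.

```bash
python3 - <<'E'
from h import *
ux=np.array([-.0227,-.9997]);uy=np.array([.9997,-.0227]);O=np.array([.589,-.1065])
print(read_eef_rot())
t=O-.185*ux+.004*uy; move_linear([*t,.043],.06); hold(.2)
print(read_eef_rot(),read_eef_pos(),read_ft_force(),read_finger_gap(),read_t())
c=cam("top");s=cam("side")
cv2.imwrite("pics/back.png",cv2.resize(c[0][140:235,235:345],None,fx=6,fy=6,interpolation=cv2.INTER_CUBIC))
E
```

```text
[-178.9495751    -1.22238811   -1.00049614]
[ 1.79665117e+02  1.38697102e-01 -1.42954526e+00] [0.5962241  0.07379364 0.04311869] [-0.28641634 -5.61086671  7.20172311] 0.003488770314698534 22.85
```

View pics/back.png

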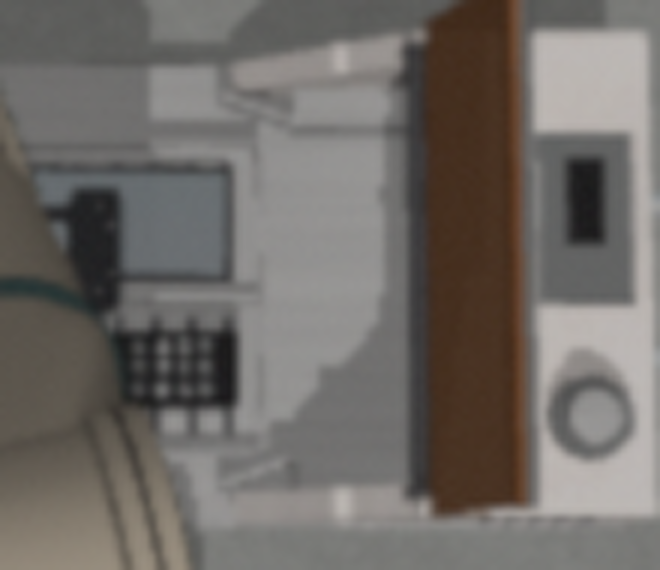

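```bash
python3 - <<'E'
from h import *
ux=np.array([-.0227,-.9997]);uy=np.array([.9997,-.0227]);O=np.array([.589,-.1065])
im=cv2.imread("pics/back.png"); c=cam("top"); 
def w(n,u,v,z):
    P=ray(c,(235+(u+.5)/6-.5,140+(v+.5)/6-.5),z)[0,:2]-O; print(n,(np.array([P@ux,P@uy])*1000).round(1))
w("flare +y out",222,95,.034);w("flare +y in",290,122,.034);w("flare -y out",225,487,.034);w("flare -y in",295,460,.034)
w("rail +y",400,130,.034);w("rib r",250,293,.024);w("rib l",160,300,.024);w("tray -y wall r",262,440,.026);w("tray -y wall l",175,436,.026);w("tray +y",255,150,.026)
for p in [(35,165),(230,163),(230,278)]: w("phone",*p,.026)
w("handset r top",236,340,.043);w("handset r bot",236,403,.043);w("handset l bot",150,405,.043)
cv2.imwrite("pics/enh.png",cv2.resize(cv2.createCLAHE(4,(2,2)).apply(cv2.cvtColor(c[0],cv2.COLOR_BGR2GRAY)[150:225,255:305]),(520,780),interpolation=cv2.INTER_CUBIC)[:600] if 0 else cv2.resize(cv2.createCLAHE(4,(2,2)).apply(np.ascontiguousarray(cv2.cvtColor(c[0],cv2.COLOR_BGR2GRAY)[150:225,235:305])),None,fx=8,fy=8,interpolation=cv2.INTER_CUBIC))
E
```

```text
flare +y out [-30.9 118.8]
flare +y in [ 10. 102.]
flare -y out [ -31.5 -118.5]
flare -y in [  10.3 -102.6]
rail +y [76.5 96.8]
rib r [-14.8  -0.9]
rib l [-69.1  -4.9]
tray -y wall r [ -8.7 -90. ]
tray -y wall l [-60.8 -87.3]
tray +y [-10.9  86.4]
phone [-144.4   77.7]
phone [-26.2  78.5]
phone [-26.9   8. ]
handset r top [-24.4 -31.7]
handset r bot [-24.8 -69.3]
handset l bot [-75.8 -70.2]
```

View pics/enh.png

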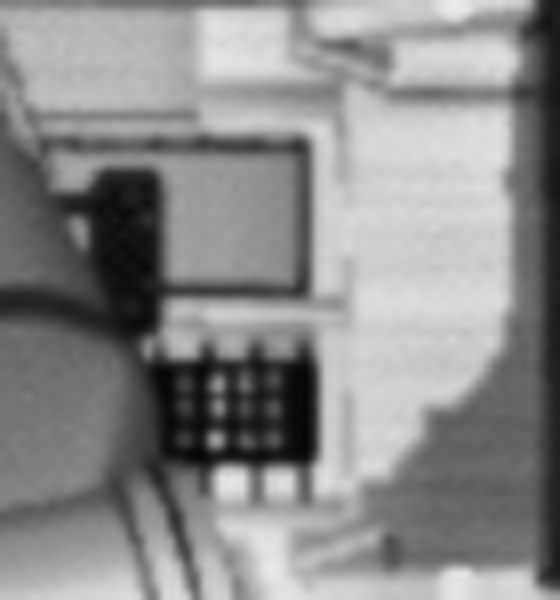

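In the enhanced crop the tray's front edge spans rows 88–505 against a slot of 95–535. So the tray is square but about 6 mm too far to +y. I shift the grip and retry.

```bash
python3 - <<'E'
from h import *
ux=np.array([-.0227,-.9997]);uy=np.array([.9997,-.0227]);O=np.array([.589,-.1065])
go=lambda xc,yc:move_linear([*(O+xc*ux+yc*uy),.043],.05)
yc=-.003; go(-.185,yc); f0=np.array(read_ft_force())
for xc in [-.165,-.155,-.145,-.135,-.12,-.10,-.08,-.06,-.045]:
    go(xc,yc); d=np.array(read_ft_force())-f0; e=read_eef_pos()[:2]-O
    print(xc,"along",(-(d[:2]@ux)).round(1),"lat",(d[:2]@uy).round(1),"pos",(e@ux).round(4),(e@uy).round(4),"rot",read_eef_rot()[2].round(2))
    if np.linalg.norm(d[:2])>15: print("STOP"); break
print(read_t())
c=cam("top")
cv2.imwrite("pics/slide2.png",cv2.resize(cv2.createCLAHE(4,(2,2)).apply(np.ascontiguousarray(cv2.cvtColor(c[0],cv2.COLOR_BGR2GRAY)[150:225,235:325])),None,fx=8,fy=8,interpolation=cv2.INTER_CUBIC))
E
```

```text
-0.165 along 9.8 lat 0.6 pos -0.1685 -0.0021 rot -1.19
-0.155 along 17.5 lat 5.2 pos -0.1633 0.0012 rot -1.1
STOP
24.1917
```

View pics/slide2.png

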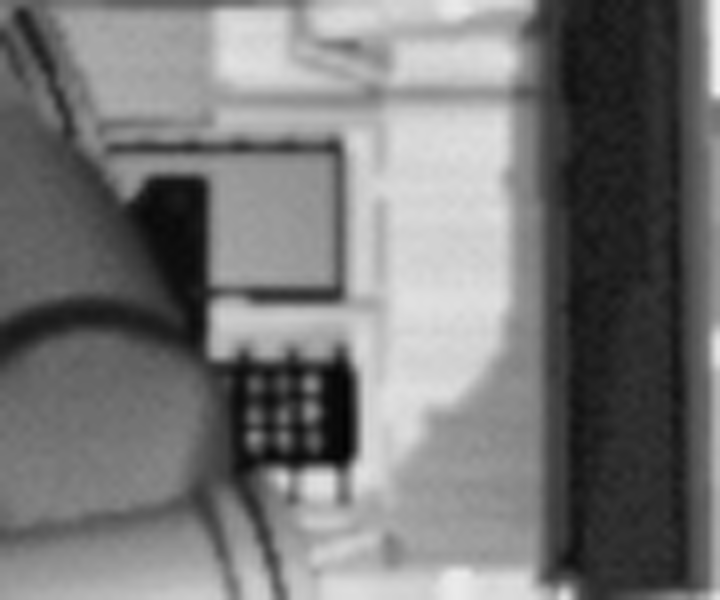

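The front stops at about x=+10, and both jams fit the front −y corner catching the rail end: clockwise yaw with the tool pushed toward +y. I retry with the tray shifted to +y instead.

```bash
python3 - <<'E'
from h import *
ux=np.array([-.0227,-.9997]);uy=np.array([.9997,-.0227]);O=np.array([.589,-.1065])
go=lambda xc,yc:move_linear([*(O+xc*ux+yc*uy),.043],.05)
go(-.185,-.003)
ok=False
for yc in (.008,.012):
    go(-.185,yc); hold(.1); f0=np.array(read_ft_force())
    for xc in [-.165,-.155,-.145,-.13,-.11,-.09,-.07,-.048]:
        go(xc,yc); d=np.array(read_ft_force())-f0; e=read_eef_pos()[:2]-O
        print(yc,xc,"along",(-(d[:2]@ux)).round(1),"lat",(d[:2]@uy).round(1),"fz",d[2].round(1),"pos",(e@ux).round(4),(e@uy).round(4),"rot",read_eef_rot()[2].round(2),"M",np.round(read_wrist_torque(),2)[2])
        if np.linalg.norm(d[:2])>15: print("STOP"); break
    else: ok=True
    if ok: break
    go(-.185,yc)
print(ok,read_t())
c=cam("top")
cv2.imwrite("pics/slide3.png",cv2.resize(cv2.createCLAHE(4,(2,2)).apply(np.ascontiguousarray(cv2.cvtColor(c[0],cv2.COLOR_BGR2GRAY)[150:225,235:325])),None,fx=8,fy=8,interpolation=cv2.INTER_CUBIC))
E
```

```text
0.008 -0.165 along 7.1 lat 7.6 fz -11.8 pos -0.167 0.006 rot -1.31 M -0.18
0.008 -0.155 along 7.3 lat 9.3 fz -11.5 pos -0.1573 0.0065 rot -1.29 M -0.13
0.008 -0.145 along 7.4 lat 9.0 fz -11.4 pos -0.1473 0.0068 rot -1.28 M -0.06
0.008 -0.13 along 7.2 lat 9.6 fz -12.2 pos -0.1322 0.0069 rot -1.28 M -0.05
0.008 -0.11 along 6.9 lat 9.1 fz -12.5 pos -0.1122 0.007 rot -1.27 M -0.08
0.008 -0.09 along 7.4 lat 10.5 fz -11.7 pos -0.0923 0.007 rot -1.27 M -0.03
0.008 -0.07 along 7.3 lat 10.8 fz -12.0 pos -0.0724 0.0071 rot -1.27 M -0.06
0.008 -0.048 along 7.1 lat 10.8 fz -12.0 pos -0.0506 0.0071 rot -1.27 M -0.07
True 29.4
```

The tray is in its slot now and sliding at a steady ~7 N. I release it, turn the hand 90° and push the end plate home.

```bash
python3 - <<'E'
from h import *
ux=np.array([-.0227,-.9997]);uy=np.array([.9997,-.0227]);O=np.array([.589,-.1065])
W=lambda xc,yc,z:[*(O+xc*ux+yc*uy),z]
move_gripper(.03); p=read_eef_pos(); move_linear([p[0],p[1],.12],.15)
q=[180,0,88.7]; reach(W(-.11,0,.12),q); move_gripper(.06)
move_linear(W(-.11,0,.037),.15); hold(.1); f0=np.array(read_ft_force())
xs=-.075
while xs<.03:
    move_linear(W(xs,0,.037),.06); d=np.array(read_ft_force())-f0; e=read_eef_pos()[:2]-O; a=-(d[:2]@ux)
    print(round(xs,3),"along",a.round(1),"pos",(e@ux).round(4),"fz",d[2].round(1))
    if a>20: break
    xs+=.012 if xs<-.03 else .005
print(read_t())
p=read_eef_pos(); move_linear(W(-.06,0,.037),.2); move_linear(W(-.06,0,.2),.25)
reach(W(-.12,-.0,.32),q)
c=cam("top");s=cam("side");print(read_t())
a=cv2.resize(c[0][135:240,205:335],(600,485),interpolation=cv2.INTER_CUBIC); b=cv2.resize(s[0][100:220,210:330],(485,485),interpolation=cv2.INTER_CUBIC)
cv2.imwrite("pics/home.png",cv2.resize(np.hstack([a,b]),None,fx=.73,fy=.73))
E
```

```text
-0.075 along 0.3 pos -0.0753 fz 1.2
-0.063 along 0.4 pos -0.0623 fz 1.0
-0.051 along 2.2 pos -0.0503 fz 1.3
-0.039 along 0.5 pos -0.038 fz 0.8
-0.027 along -0.0 pos -0.0259 fz 0.2
-0.022 along 2.2 pos -0.0216 fz 0.2
-0.017 along 1.3 pos -0.0165 fz 0.4
-0.012 along 1.9 pos -0.0112 fz -0.1
-0.007 along 1.3 pos -0.0061 fz 0.6
-0.002 along 7.7 pos -0.0045 fz -0.4
0.003 along 14.6 pos -0.0043 fz -2.3
0.008 along 21.3 pos -0.0041 fz -1.0
37.1
39.0917
```

View pics/home.png

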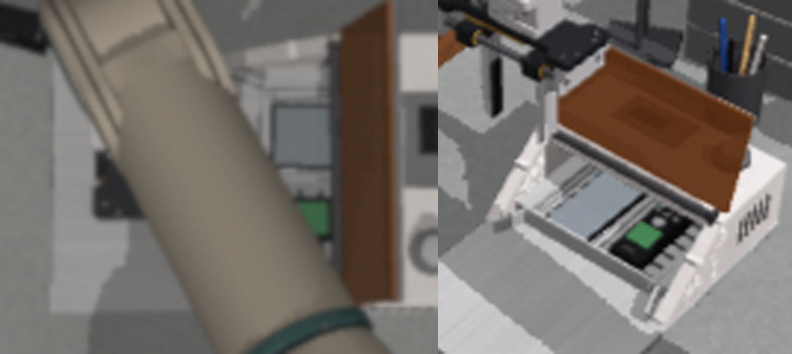

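The tray stopped hard with the pushing face at x≈+3.5 mm (+4 expected). In the side view both devices lie flat in their lanes. Now I swing the visor down.

```bash
python3 - <<'E'
from h import *
ux=np.array([-.0227,-.9997]);uy=np.array([.9997,-.0227]);O=np.array([.589,-.1065])
W=lambda xc,yc,z:[*(O+xc*ux+yc*uy),z]
def tcp(phi,off,r=.113):
    d=np.array([-np.cos(phi),np.sin(phi)]);n=np.array([np.sin(phi),np.cos(phi)])
    C=np.array([.075,.110])+r*d+off*n
    return W(C[0]+.008*np.clip(3*np.sin(phi),-1,1),0.0,C[1]+.014)
q=[180,0,88.7]
move_linear(W(-.12,0,.36),.25); move_gripper(0)
s=tcp(2.2,.02); print(s)
reach([s[0],s[1],.36],q); move_linear(s,.25); hold(.1); f0=np.array(read_ft_force())
for phi in np.r_[np.arange(2.0,-.5,-.2),-.55,-.65,-.71]:
    move_linear(tcp(phi,.002),.12); d=np.array(read_ft_force())-f0
    print(phi.round(2),d.round(1))
    if np.linalg.norm(d)>25: print("STOP"); break
off=.002
while off>-.014 and d[2]<14:
    off-=.003; move_linear(tcp(-.71,off),.05); d=np.array(read_ft_force())-f0; print(off,d.round(1),read_eef_pos()[2].round(4))
print(read_t(),read_eef_pos())
p=read_eef_pos(); move_linear([p[0],p[1],.2],.25)
E
```

```text
[np.float64(0.5852392784167942), np.float64(-0.272120853159948), np.float64(0.20359007128650677)]
2.0 [-0.2  0.9 -0.9]
1.8 [-0.6  0.6 -0.3]
1.6 [-0.5  0.5 -0. ]
1.4 [-0.1  0.3  0.2]
1.2 [ 0.4  1.1 -0.5]
1.0 [-0.5  0.5 -0.9]
0.8 [0.6 0.2 0.1]
0.6 [-0.4  0.2  0.7]
0.4 [-0.9  1.   0.6]
0.2 [-0.6  0.7  0.7]
0.0 [-0.5 -1.1 -0.5]
-0.2 [ 0.4 -6.7 -3.1]
-0.4 [-0.1  0.5  0.7]
-0.55 [-0.2  0.4  0.4]
-0.65 [ 0.4  0.9 -0.4]
-0.71 [-4.6  5.8 18.3]
47.7583 [ 0.59051015 -0.08336063  0.05441269]
```

```bash
cat > chk.py <<'E'
from h import *
ux=np.array([-.0227,-.9997]);uy=np.array([.9997,-.0227]);O=np.array([.589,-.1065])
def visor():
    for n in("top","side"):
        c=cam(n); h=cv2.cvtColor(c[0],cv2.COLOR_BGR2HSV); m=cv2.inRange(h,(3,110,40),(22,255,255)); m[:60]=0
        if n=="side": m[:, :200]=0; m[:90]=0; m[:,345:]=0
        if n=="top": m[:,:180]=0;m[:,360:]=0; m[:100]=0;m[245:]=0
        k,l,s,ce=cv2.connectedComponentsWithStats(m); i=1+s[1:,4].argmax(); print(n,s[i],ce[i].round(1))
        for a in(0,-.3,.0+2.6):
            P=[[*(O+(.075-.11*np.cos(a-.71))*ux+y*uy),.11+.11*np.sin(a-.71)] for y in(-.13,.13)]
            P+=[[*(O+.07*ux+y*uy),.11] for y in(-.13,.13)]
            print("  expect",a,proj(c,np.array(P)).round(0).tolist())
E
python3 - <<'E'
from chk import *
reach([.55,.05,.36],[180,0,88.7])
visor(); print(read_t())
E
```

```text
top [ 275  145   27   81 1870] [288.1 184.6]
  expect 0 [[279.0, 224.0], [278.0, 152.0], [303.0, 223.0], [301.0, 148.0]]
  expect -0.3 [[285.0, 224.0], [284.0, 153.0], [303.0, 223.0], [301.0, 148.0]]
  expect 2.6 [[319.0, 221.0], [317.0, 140.0], [303.0, 223.0], [301.0, 148.0]]
side [ 227  145   77   62 2243] [265.3 174.7]
  expect 0 [[288.0, 201.0], [231.0, 169.0], [303.0, 174.0], [244.0, 143.0]]
  expect -0.3 [[292.0, 201.0], [235.0, 169.0], [303.0, 174.0], [244.0, 143.0]]
  expect 2.6 [[312.0, 145.0], [251.0, 115.0], [303.0, 174.0], [244.0, 143.0]]
49.4583
```

Both cameras put the amber visor at the predicted shut position. I'll press the edge once more to confirm it is at its stop, then press start.

```bash
python3 - <<'E'
from chk import *
q=[180,0,88.7]; p=[.5905,-.0834]
reach([*p,.12],q); f0=np.array(read_ft_force()); move_linear([*p,.056],.15)
for z in(.052,.049,.046):
    move_linear([*p,z],.06); d=np.array(read_ft_force())-f0; print(z,d.round(1),read_eef_pos()[2].round(4))
    if d[2]>18: break
move_linear([*p,.2],.3)
b=[.4996,-.2775]
reach([*b,.19],q); hold(.1); f0=np.array(read_ft_force()); print(read_t()); z=.165
while z>.115:
    move_linear([*b,z],.08); d=np.array(read_ft_force())-f0
    if abs(d[2])>1.5: print(round(z,4),d.round(1),read_eef_pos()[2].round(4))
    if d[2]>14: break
    z-=.004
hold(.15); print("end",read_eef_pos(),(np.array(read_ft_force())-f0).round(1),read_t())
E
```

```text
0.052 [-4.7  0.2 14.5] 0.0546
0.049 [-9.3 -1.5 31.4] 0.054
53.225
0.141 [ 0.1 -0.5  3.8] 0.1413
0.137 [-5.8  1.2 24. ] 0.1399
end [ 0.50024438 -0.27768837  0.13991881] [-5.4  1.5 22.7] 55.5833
```

```bash
python3 - <<'E'
from chk import *
p=read_eef_pos(); move_linear([p[0],p[1],.146],.05); hold(.1); print("lifting",read_ft_force())
move_linear([p[0],p[1],.26],.25)
reach([.40,-.25,.36],[180,0,60]); visor(); print(read_t(),read_ft_force()); hand_in()
E
```

```text
lifting [ 0.59018343 -1.14998927  1.3014374 ]
top [ 275  145   27   82 1989] [287.5 186.5]
  expect 0 [[279.0, 224.0], [278.0, 152.0], [303.0, 223.0], [301.0, 148.0]]
  expect -0.3 [[285.0, 224.0], [284.0, 153.0], [303.0, 223.0], [301.0, 148.0]]
  expect 2.6 [[319.0, 221.0], [317.0, 140.0], [303.0, 223.0], [301.0, 148.0]]
side [ 227  144   77   63 2251] [265.3 174.7]
  expect 0 [[288.0, 201.0], [231.0, 169.0], [303.0, 174.0], [244.0, 143.0]]
  expect -0.3 [[292.0, 201.0], [235.0, 169.0], [303.0, 174.0], [244.0, 143.0]]
  expect 2.6 [[312.0, 145.0], [251.0, 115.0], [303.0, 174.0], [244.0, 143.0]]
57.3583 [-0.35356145  0.05306155  0.52130096]
the job is handed in; nothing more can be done
```

The job is done and handed in at about 57 s of the 72 s allowed. The handset is in the empty lane, the tray is home, the visor is shut and the start button was pressed.

- **Handset:** I set it down keypad up at about 9 N contact. After the final push, the side picture showed both devices flat in their lanes. It sits a few millimetres off the lane's centre, toward the rib.
- **Tray:** I gripped it by its end plate and squared it up. It jammed twice at the guide entry (about 26 N and 18 N), probably its −y front corner catching on a rail. I backed off, shifted it toward +y, and it slid in. It stopped hard with the end plate at about x = +3.5 mm, against +4 mm expected.
- **Visor:** It resisted a second press at 31 N with under 1 mm of movement, and both cameras matched the shut position within their resolution.
- **Start button:** It gave like a spring, about 4 N and then a hard stop at 24 N, a few millimetres below where contact began. That fits a full press, but I had no direct reading of its travel.

**Not checked:** I had used all 12 picture views by the end, so I did not look again at the rest of the desk. No unexpected contact forces showed up at the points where I read the force sensor.

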